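Lower the ratcheting bench magnifier over the dish

ROBOT

A 6-joint arm with a two-finger parallel gripper is mounted at the origin on the work surface; the furniture and walls round the work are solid. World frame = base frame: x ahead of the robot, y to its left, z up, the work surface at z = 0. Lengths are in m, angles in rad, forces in N, time in s.
With the tool pointing down it reaches from about 0.275 to 1 m from the base axis. Payload 8.4 kg.
Tool frame: the origin (TCP) lies between the finger pads; the fingertips stand 8 mm ahead of it and the grasp point (between the pads) lies 11 mm behind it; x points along the fingers, y is the direction in which the jaws open and shut, and the axes are right-handed (so a half turn about x gives the same grasp; the last joint's range is limited). The gripper opens to 85 mm and grips with 20 to 120 N. Pads are 22 mm wide; open, the fingers measure 114 mm over their backs; the gripper's body (76 mm by 85 mm) begins 54 mm behind the grasp point. The pads swing forward as they close: fully open they stand 13 mm farther back than shut.
Start: joints at [-1.141, 0.353, 1.633, -0, 1.155, -0.002], TCP at [0.262, -0.568, 0.239] pointing down, gripper open.
Joint ranges: [-2.63, 2.63], [-0.92, 2.1], [0.06, 2.66], [-1.3, 4.44], [0, 2.69], [-3.02, 3.02]. Speed limits (rad/s): [2.22, 2.22, 2.79, 3.14, 3.14, 3.14].

INTERFACE

Orientations are given as a unit quaternion [x, y, z, w].
In Python, from bench import ctrl gives the robot as it stands. The module is installed in compiled form; this text tells all that it offers.
- The arm moves only by the tool drive_tool, never from a script. Its argument "moves" is a list of rows, each a list of 3 entries, a list of its own where there are three numbers: the shift along the tool's x, y, z normalised to -1 to 1, where 1 is 0.02 m, then the turn about the tool's x normalised to -1 to 1, where 1 is 4 degrees, then the opening, from 0 (shut) to 1 (fully open). A call has 1 to 10 rows; each row shifts and turns the commanded pose from where the row before left it, along the tool's axes as they then stand; what a row does not reach is not made up. A row lasts 1/12 s, in which the tool goes at most 41.7 mm and 7.16 degrees, less where a joint would pass 70% of its speed; a pose out of reach is approached as far as the arm can. A call with a number of a shift or a turn outside -1 to 1 is refused whole. A call with a gripper value outside its range is refused whole. The fingers move at their own pace and stop on an object; "force" is the grip in N (left out, the last holds). Time passes only in rows, so rows that do not move let the fingers close. It gives the time, the measured TCP pose, the force and the opening at its end, in the units of the state.
- ctrl.get_obs(): the state, without advancing time (a new reading comes with each control period).
- ctrl.grab_frame(name): name is "scene" or "top" or "wrist"; returns the picture (400x640x3 uint8, red, green, blue); there is no depth.
- ctrl.camera_info(name): a dict with "vertical_fov" (degrees; the focal length in pixels is half the picture's height over the tangent of half this angle, whatever the lens; pixels are square), "cx", "cy" (the principal point, pixels), "D" ([k1, k2, p1, p2, k3] as OpenCV has them; the pictures are not rectified), "xyz" and "rotation" of the camera in the world; the wrist camera has in their place "tool_from_camera" (4x4, takes a point from camera to tool coordinates, whose origin is the TCP and whose axes are the tool frame's). Camera axes: x right, y up, looking along -z (the intrinsics and any distortion apply to the point x, -y, -z); pixel columns grow to the right and rows downward; lengths in m; the calibration is good to about 2 mm. A picture is of the moment at which its call begins: read the wrist's pose just before it. camera_info takes no time and is no camera call.
- ctrl.sign_off(): hands the job in, once; it reports no verdict.
The state is a dict: "time_s": time; "joint_positions": joint angles; "joint_velocities": joint speeds; "joint_efforts": joint torques, N m; "ee_pos": TCP position; "orientation": TCP orientation; "contact_force": force on the tool from outside, world axes, zero at the start; "ft_torque": the same for the moment, N m; "finger_gap": opening from 0.0 (shut) to 1.0 (fully open).
Only numpy, scipy, OpenCV 4.12 (cv2) and the standard library are available. Lean on these libraries where they do the work, as an engineer would, in place of code of your own. Each camera call takes 0.05 s, during which the arm holds its last target.

TASK

The bench magnifier is held up by its ratchet: press the red thumb bar on its arm with the fingertips to lift the pawl out of the teeth, and keep pressing to push the arm all the way down to its stop, so that the lens is level over the dish. Then let go, so that the pawl springs back between the teeth. Only press and push: do not grip the bar or pull the arm up, do not touch the lens, and leave the dish and the small things standing or lying around undisturbed.

Things in the scene. Friction and masses are not known exactly. Their poses are not given: they have to be found in the camera images.
- hinge (a point): point on the level hinge axis of the magnifier arm, at the centre of the steel ratchet wheel (92 mm across the teeth), 130 mm above the table, on a fixed stand with a grey base plate 130 x 370 x 12 mm. z is up; y points level along the base to the side where arm, lens and dish are; x is the hinge axis.
- thumb_bar: red round bar, 20 mm diameter, 44 mm long, across and above the aluminium arm, at the free end of the red release lever; origin at its centre (on its axis), top 10 mm higher; x runs along the bar, parallel to the hinge axis. 129 mm from the hinge axis at rest (125 mm out along the arm, 31 mm above its centre line), about 127 mm when pressed; it swings with the arm in an arc about the hinge.
- lever (a joint): angle of the red release lever on the arm, rad: 0 = at rest, pawl between the teeth; 0.08 = pawl tip at the tooth crests (it rests there if it stands on a tooth); 0.14 = fully pressed, pawl clear. Springs back when let go. The bar gives 10 mm against 2 to 4 N; then it is solid on the arm and the push moves the arm.
- mag_arm (a joint): lowering angle of the magnifier arm, rad: 0 = highest (0.51 rad above level), 0.51 = level, on its lower stop. Stiff friction hinge, stays where left; with the pawl free it takes 6 to 11 N down on the thumb bar to move it. With the pawl in, teeth stop it at about 0.06, 0.22 and 0.38 (up to 0.04 further under a hard push); from about 0.48 the pawl can drop into the last gap.
- lens: round magnifier lens in a black ring, 104 mm outer diameter, 12 mm thick, at the end of the arm; origin at its centre, 240 mm from the hinge axis along the arm, z is its face normal (up when level). Not to be touched.
- petri: clear round dish with lid, 64 mm diameter, 16 mm high, loose on the base plate under the lens; origin at the centre of its underside. Bystander.
- vial_b: small clear vial with black cap, 23 mm diameter, 54 mm high, standing; origin at the centre of its underside. Bystander.
- vial_d: small clear vial with red cap, 23 mm diameter, 54 mm high, standing; origin at the centre of its underside. Bystander.
- cell_0: AA battery, black and copper, 14 mm diameter, 50 mm high, standing on end; origin at the centre of its underside. Bystander.
- marker: black and white marker pen, 138 mm long along its y, 14 mm thick, lying; origin at the centre of its underside. Bystander.

How it is judged:
On the way, in this order (a step that is already met when the one before it is completed fails the run):
1. the thumb bar is pressed with the fingers and the pawl is lifted clear of the teeth while the arm is still up (value of joint lever above 0.1 rad and contact force between the fingers and thumb_bar above 1 N and value of joint mag_arm below 0.34 rad), for 0.05 s.
2. the arm is pushed down past the teeth to its lower stop (value of joint mag_arm above 0.485 rad), for 0.1 s.
At the end, for the whole second after the job is handed in: The magnifier arm is down on its stop (joint over 0.485 of 0.51 rad; lens within 0.04 rad of level), the lever has sprung back with the pawl between the teeth (under 0.04 rad), and the dish is at rest under the lens (within 35 mm of its centre); dish, vials and battery stand upright (value of joint mag_arm above 0.485 rad and value of joint lever below 0.04 rad and horizontal distance between petri and lens below 0.035 m and angle between lens's own z axis and vertical below 0.04 rad and linear speed of petri below 0.02 m/s and angle between each of petri, vial_b, vial_d, cell_0's own z axis and vertical below 0.1 rad); the robot touches nothing.
It fails at once if the dish, a vial, the battery or the marker is shoved or lifted (moved more than 15 mm) (distance of any of petri, vial_b, vial_d, cell_0, marker from where it was at the start of the episode above 0.015 m).
It fails at once if the robot touches the lens (over 0.5 N) (contact force between any of the fingers, the arm and lens above 0.5 N).
It fails at once if the thumb bar is gripped or pressed with more than 45 N (contact force between the fingers and thumb_bar above 45 N).
It fails at once if the magnifier arm is pulled upward (faster than 0.3 rad/s while off its lower stop) (velocity of joint mag_arm below -0.3 rad/s and value of joint mag_arm below 0.45 rad).
It also fails if it takes over 40 s, if anything falls off the work surface, if the arm or the gripper's body presses on something with over 40 N, if the wrist force passes 120 N, or if a joint passes its speed limit or range.

## Working session

There is one attempt and no reset: what is moved stays moved. The work goes in short steps, Python scripts to look and compute and a tool call to move; the robot and the scene stay as the last step left them, time stands still between calls to the robot, and variables do not carry over. Pictures are saved under pics/ and viewed, and the job is handed in when it is done.

Besides the shell and the picture viewer there is one more tool, called after ">>>" as name([rows], argument=value, ...), one row to a line, values as JSON. drive_tool: Moves the arm, as the interface text tells. Scaled input: -1 to 1 covers 0.02 m each way for a shift and 4 degrees each way for a turn. Its arguments: {"type":"object","properties":{"moves":{"type":"array"},"force":{"type":"number"}},"required":["moves"]}

```bash
mkdir -p pics
python3 - <<'E'
from bench import ctrl
import cv2
for n in ["scene","top","wrist"]:
    i=ctrl.camera_info(n); print(n,i)
o=ctrl.get_obs(); print(o)
for n in ["scene","top","wrist"]:
    cv2.imwrite(f"pics/{n}0.png",ctrl.grab_frame(n)[:,:,::-1])
E
```

```text
scene {'vertical_fov': 42.333985665939025, 'cx': 326.3864590329993, 'cy': 188.09832758558775, 'D': array([-0.01543961,  0.        ,  0.        ,  0.        ,  0.        ]), 'xyz': array([-0.25196808, -0.97265552,  0.68165653]), 'rotation': array([ 0.52979479, -0.15886441, -0.24097094,  0.79750397])}
top {'vertical_fov': 44.58356261757944, 'cx': 317.99897086399426, 'cy': 205.10067510284372, 'D': array([0.02157513, 0.        , 0.        , 0.        , 0.        ]), 'xyz': array([0.1930603 , 0.04210068, 1.60715052]), 'rotation': array([ 0.04636513, -0.05885611, -0.69853369,  0.71164382])}
wrist {'vertical_fov': 66.50906241537544, 'cx': 321.4018081081773, 'cy': 201.05095947587625, 'D': array([-0.04267821,  0.        ,  0.        ,  0.        ,  0.        ]), 'tool_from_camera': array([[ 3.48327778e-04,  2.72151270e-01, -9.62254418e-01,
        -1.34553751e-01],
       [ 9.99999374e-01, -1.11818226e-03,  4.57392928e-05,
        -7.42239921e-04],
       [-1.06352782e-03, -9.62253831e-01, -2.72151489e-01,
        -6.97711675e-02],
       [ 0.00000000e+00,  0.00000000e+00,  0.00000000e+00,
         1.00000000e+00]])}
{'time_s': 0.0, 'joint_positions': array([-1.14138447e+00,  3.53641948e-01,  1.63414274e+00,  3.31901879e-05,
        1.15522635e+00, -2.38587069e-03]), 'joint_velocities': array([ 0.00165148, -0.00049413,  0.00116133,  0.00226814, -0.00253279,
       -0.00059366]), 'joint_efforts': array([ 1.63551613e-03, -6.05245829e+01, -3.42068553e+01, -4.85299233e-05,
        9.56005213e-03,  7.42062753e-06]), 'ee_pos': array([ 0.26138313, -0.5671912 ,  0.23856188]), 'orientation': array([-0.69059582, -0.151968  ,  0.69078737, -0.15098328]), 'contact_force': array([0.34352284, 0.22784361, 0.35380455]), 'ft_torque': array([ 0.04971246, -0.02181247, -0.0382505 ]), 'finger_gap': 1.001355607759888}
```

View pics/scene0.png

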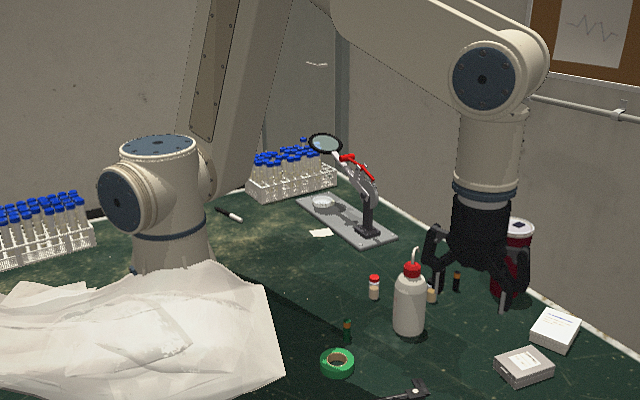

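View pics/top0.png

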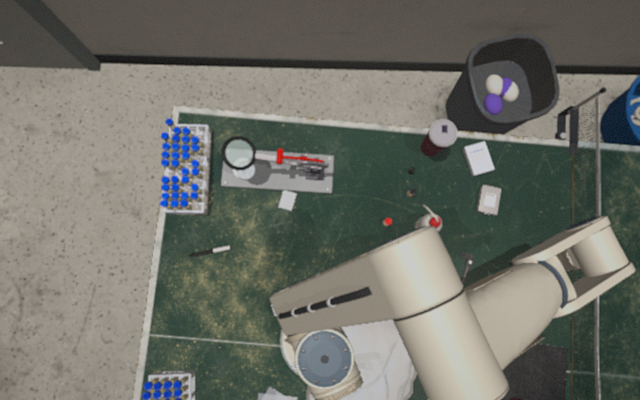

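View pics/wrist0.png

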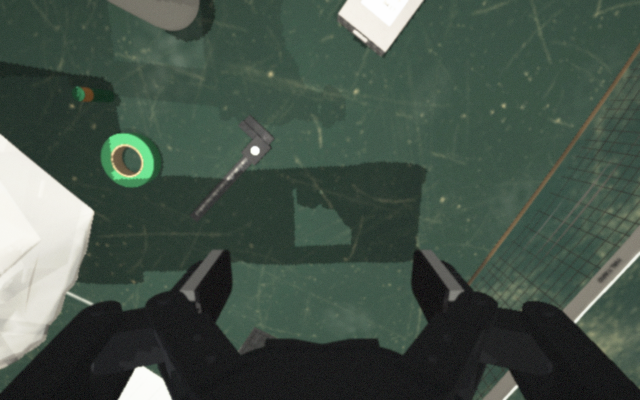

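The top view shows the magnifier on its base plate, with the wheel near (313,172), the red bar near (280,156) and the lens near (239,153). In the scene view the bar is near (345,157) and the lens near (325,143). Next I'll enlarge these areas.

```bash
cat > h.py <<'E'
import numpy as np, cv2
from bench import ctrl
from scipy.spatial.transform import Rotation as R
def cam(n,obs=None):
    i=ctrl.camera_info(n); f=200/np.tan(np.radians(i["vertical_fov"])/2)
    K=np.array([[f,0,i["cx"]],[0,f,i["cy"]],[0,0,1]])
    if n=="wrist":
        T=np.array(i["tool_from_camera"]); o=obs
        Rt=R.from_quat(o["orientation"]).as_matrix()
        return K,i["D"],Rt@T[:3,:3],Rt@T[:3,3]+o["ee_pos"]
    return K,i["D"],R.from_quat(i["rotation"]).as_matrix(),i["xyz"]
def ray(c,px):
    K,D,Rm,t=c
    u=cv2.undistortPoints(np.array([[px]],float),K,D)[0,0]
    d=Rm@np.array([u[0],-u[1],-1]); return t,d/np.linalg.norm(d)
def atz(c,px,z):
    t,d=ray(c,px); return t+d*(z-t[2])/d[2]
def tri(obs):
    A=np.zeros((3,3));b=np.zeros(3);rs=[]
    for c,p in obs:
        t,d=ray(c,p);P=np.eye(3)-np.outer(d,d);A+=P;b+=P@t;rs.append((t,d))
    x=np.linalg.solve(A,b)
    return x,[np.linalg.norm(np.cross(x-t,d)) for t,d in rs]
def proj(c,X):
    K,D,Rm,t=c
    p=Rm.T@(np.asarray(X)-t); p=np.array([p[0],-p[1],-p[2]])
    return cv2.projectPoints(p[None],np.zeros(3),np.zeros(3),K,D)[0][0,0]
E
python3 - <<'E'
import cv2
a=cv2.imread("pics/top0.png")[125:215,205:345]; cv2.imwrite("pics/top0c.png",cv2.resize(a,None,fx=5.5,fy=5.5,interpolation=2))
a=cv2.imread("pics/scene0.png")[125:255,290:410]; cv2.imwrite("pics/scene0c.png",cv2.resize(a,None,fx=4.5,fy=4.5,interpolation=2))
E
```

```text
(no output)
```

View pics/top0c.png

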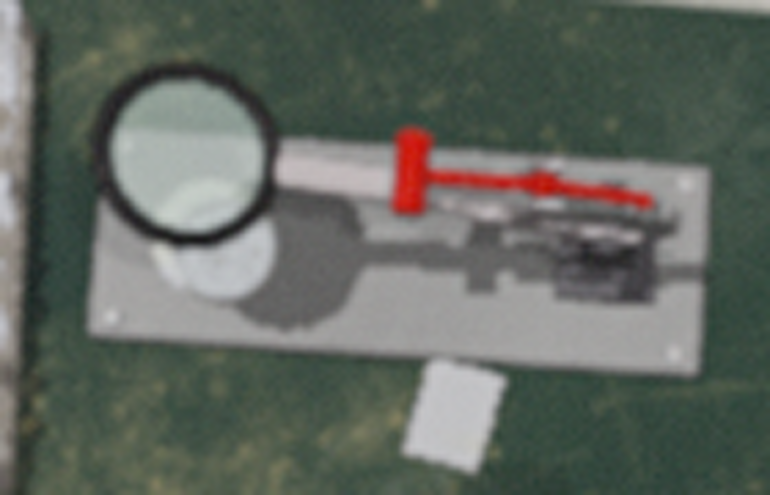

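View pics/scene0c.png

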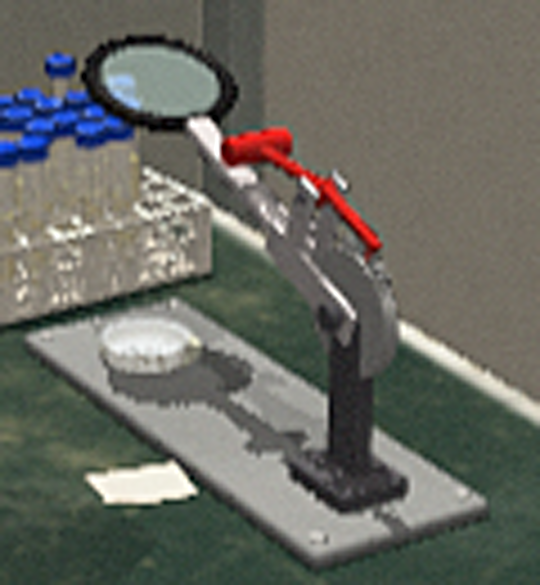

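Run:
```python
from h import *
T=cam("top");S=cam("scene")
t=lambda x,y:(x/5.5+205-.4,y/5.5+125-.4)
s=lambda x,y:(x/4.5+290-.4,y/4.5+125-.4)
for n,p in dict(TR=(710,167),BR=(697,376),BL=(88,334)).items(): print(n,atz(T,t(*p),.012))
for n,p in dict(R=(487,508),B=(317,562),L=(25,340)).items(): print(n,atz(S,s(*p),.012))
print("bar",tri([(T,t(411,171)),(S,s(258,147))]))
print("lens",tri([(T,t(187,153)),(S,s(160,82))]))
print("petri",atz(T,t(224,252),.028),atz(S,s(150,340),.028))
```

```text
TR [ 0.6040689  -0.03388716  0.012     ]
BR [ 0.47433835 -0.02765212  0.012     ]
BL [0.4924408 0.339563  0.012    ]
R [ 0.59581924 -0.0436905   0.012     ]
B [ 0.47082903 -0.03903425  0.012     ]
L [0.4891852  0.32617617 0.012     ]
bar (array([0.55043144, 0.1356604 , 0.19937809]), [np.float64(0.0004749981187893468), np.float64(0.0004749981187894575)])
lens (array([0.55539234, 0.25442706, 0.2090997 ]), [np.float64(0.0007683851096714024), np.float64(0.0007683851096715237)])
petri [0.54112445 0.25778837 0.028     ] [0.54281435 0.24739527 0.028     ]
```

Run:
```python
from h import *
o=ctrl.get_obs(); Rt=R.from_quat(o["orientation"]).as_matrix(); print(Rt.round(4))
d=np.array([0.5504,0.1357,.30])-o["ee_pos"]; print(Rt.T@d)
mx=np.array([.9988,-.049,0]); y=Rt.T@mx; print(np.degrees(np.arctan2(y[2],y[1])))
T=cam("top")
for n,p in dict(red=(388,222),bottle=(430,222),blk=(410,171),blk2=(411,193)).items(): print(n,atz(T,p,.05))
```

```text
[[-5.000e-04  4.185e-01 -9.082e-01]
 [ 9.000e-04 -9.082e-01 -4.185e-01]
 [-1.000e+00 -1.000e-03  0.000e+00]]
[-0.06073788 -0.51762663 -0.55668217]
-62.45066712679459
red [ 0.37651069 -0.20972411  0.05      ]
bottle [ 0.37917214 -0.3452571   0.05      ]
blk [ 0.54580648 -0.28249542  0.05      ]
blk2 [ 0.47279963 -0.28498619  0.05      ]
```

>>> drive_tool([
  [[-1,0,0],0,0],
  [[-1,0,0],0,0],
  [[-1,0,0],0,0],
  [[-1,0,0],0,0],
  [[0,-0.74,-0.8],0,0],
  [[0,-0.74,-0.8],0,0],
  [[0,-0.74,-0.8],0,0],
  [[0,-0.74,-0.8],0,0],
  [[0,-0.74,-0.8],0,0],
  [[0,-0.74,-0.8],0,0],
], force=20)

```text
time_s: 0.98
ee_pos: [0.3117, -0.4457, 0.3191]
orientation: [-0.691, -0.152, 0.691, -0.151]
contact_force: [0.4, 0.5, 0.6]
finger_gap: 0.001
```

>>> drive_tool([
  [[0,-0.74,-0.8],0,0],
  [[0,-0.74,-0.8],0,0],
  [[0,-0.74,-0.8],0,0],
  [[0,-0.74,-0.8],0,0],
  [[0,-0.74,-0.8],0,0],
  [[0,-0.74,-0.8],0,0],
  [[0,-0.74,-0.8],0,0],
  [[0,-0.74,-0.8],0,0],
  [[0,-0.74,-0.8],0,0],
  [[0,-0.74,-0.8],0,0],
])

```text
time_s: 1.82
ee_pos: [0.3951, -0.2444, 0.3192]
orientation: [-0.691, -0.152, 0.691, -0.151]
contact_force: [1.2, 0.0, -0.5]
finger_gap: -0.003
```

>>> drive_tool([
  [[0,-0.74,-0.8],0,0],
  [[0,-0.74,-0.8],0,0],
  [[0,-0.74,-0.8],0,0],
  [[0,-0.74,-0.8],0,0],
  [[0,-0.74,-0.8],0,0],
  [[0,0,0],-1,0],
  [[0,0,0],-1,0],
  [[0,0,0],-1,0],
  [[0,0,0],-1,0],
  [[0,0,0],-1,0],
])

```text
time_s: 2.65
ee_pos: [0.4365, -0.1446, 0.3191]
orientation: [-0.653, -0.27, 0.654, -0.27]
contact_force: [0.1, 0.2, -0.2]
finger_gap: 0.002
```

>>> drive_tool([
  [[0,0,0],-1,0],
  [[0,0,0],-1,0],
  [[0,0,0],-1,0],
  [[0,0,0],-1,0],
  [[0,0,0],-1,0],
  [[0,0,0],-1,0],
  [[0,0,0],-1,0],
  [[0,0,0],-1,0],
  [[0,0,0],-1,0],
  [[0,0,0],-1,0],
])

```text
time_s: 3.48
ee_pos: [0.4365, -0.1447, 0.3191]
orientation: [-0.522, -0.478, 0.522, -0.477]
contact_force: [0.3, -0.1, 0.5]
finger_gap: 0.001
```

```bash
cat > st.py <<'E'
from h import *
import sys
o=ctrl.get_obs(); Rt=R.from_quat(o["orientation"]).as_matrix()
print(o["time_s"],o["ee_pos"].round(4),o["contact_force"].round(2),o["joint_positions"].round(3),o["finger_gap"]); print(Rt.round(4))
mx=np.array([.9988,-.049,0]); y=Rt.T@mx; print("turn",np.degrees(np.arctan2(y[2],y[1])))
d=np.array([0.5504,0.1357,.2174])-o["ee_pos"]; print("to above bar, tool axes/0.02:",(Rt.T@d/.02).round(3))
for n in sys.argv[2:]: cv2.imwrite(f"pics/{n}{sys.argv[1]}.png",ctrl.grab_frame(n)[:,:,::-1])
E
python3 st.py 1 wrist scene
```

```text
3.4833 [ 0.4365 -0.1447  0.3191] [ 0.3  -0.07  0.54] [-0.323  0.014  1.871  0.     1.257 -0.235] 0.0009741192217253244
[[-4.000e-04  9.961e-01 -8.820e-02]
 [ 2.000e-04 -8.820e-02 -9.961e-01]
 [-1.000e+00 -4.000e-04 -1.000e-04]]
turn -2.254110902695364
to above bar, tool axes/0.02: [  5.085   4.438 -14.466]
```

View pics/wrist1.png

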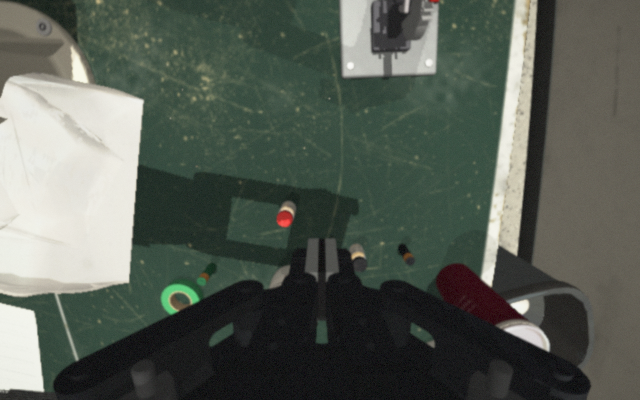

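View pics/scene1.png

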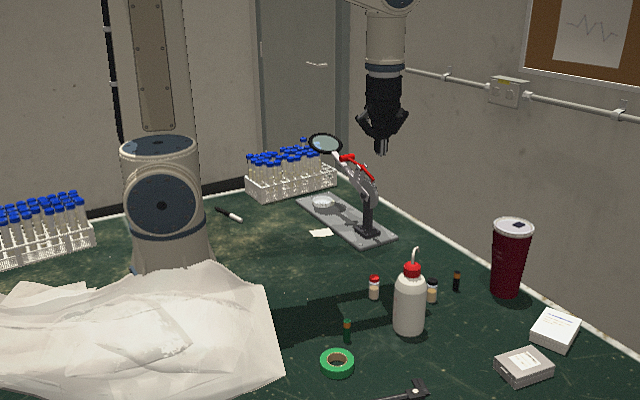

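The shut fingers are clear of everything. The magnifier base is at the top of the wrist view, around (390,40). I'll move closer and measure again with the wrist camera.

>>> drive_tool([
  [[0,0,0],-0.56,0],
  [[0,0.5,-1],0,0],
  [[0,0.5,-1],0,0],
  [[0,0.5,-1],0,0],
  [[0,0.5,-1],0,0],
  [[0,0.5,-1],0,0],
  [[0,0.5,-1],0,0],
  [[0,0.4,-1],0,0],
  [[0,0.4,-1],0,0],
  [[0,0,0],0,0],
])

```text
time_s: 4.42
ee_pos: [0.5222, 0.0137, 0.3191]
orientation: [0.514, 0.487, -0.513, 0.486]
contact_force: [-0.5, -0.2, -0.3]
finger_gap: -0.001
```

```bash
python3 st.py 2 wrist
python3 - <<'E'
import cv2
a=cv2.imread("pics/wrist2.png"); cv2.imwrite("pics/wrist2c.png",cv2.resize(a[0:240,240:560],None,fx=2.5,fy=2.5,interpolation=2))
E
```

```text
4.4167 [0.5222 0.0137 0.3191] [-0.47 -0.23 -0.31] [2.300e-02 1.200e-01 1.755e+00 1.000e-03 1.265e+00 7.600e-02] -0.0008909765894035119
[[ 4.000e-04  9.986e-01 -5.350e-02]
 [ 1.300e-03 -5.350e-02 -9.986e-01]
 [-1.000e+00  3.000e-04 -1.300e-03]]
turn -0.2610165553445482
to above bar, tool axes/0.02: [ 5.091  1.081 -6.158]
```

View pics/wrist2c.png

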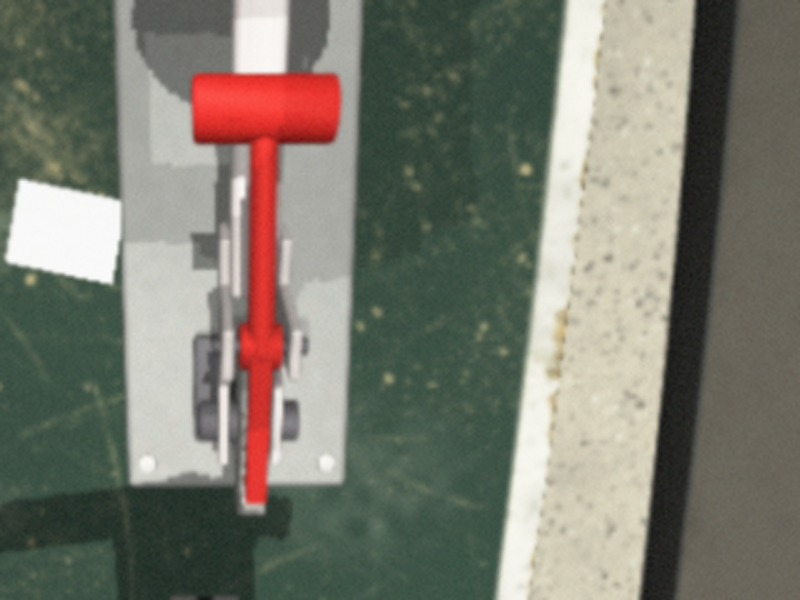

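Run:
```python
from h import *
o=ctrl.get_obs();W=cam("wrist",o);T=cam("top");S=cam("scene")
t=(411/5.5+204.6,171/5.5+124.6);s=(258/4.5+289.6,147/4.5+124.6);w=(346.5,42.9)
x,r=tri([(T,t),(S,s),(W,w)]);print(x,r)
print(tri([(T,t),(W,w)]),tri([(S,s),(W,w)]))
c=lambda x,y:(240+x/2.5-.3,y/2.5-.3)
a=atz(W,c(132,484),.012);b=atz(W,c(343,483),.012);print(a,b,np.linalg.norm(a-b))
print(b-a)
```

```text
[0.54899118 0.13495209 0.20005661] [np.float64(0.001215584424170423), np.float64(0.0012200425046289493), np.float64(0.001772841738638686)]
(array([0.54751023, 0.13452375, 0.20593766]), [np.float64(0.001236077751242939), np.float64(0.0012360777512427357)]) (array([0.54817538, 0.13389201, 0.20052192]), [np.float64(0.001258309616447206), np.float64(0.0012583096164474462)])
[ 0.47641163 -0.02803112  0.012     ] [ 0.60245482 -0.03392646  0.012     ] 0.1261809896202733
[ 0.1260432  -0.00589534  0.        ]
```

Three views agree to about 2 mm. The bar centre is at (0.549, 0.135, 0.200), so contact is expected with the TCP at z about 0.218. I'll go above it, then down to z about 0.23.

>>> drive_tool([
  [[0,0.15,-0.9],0,0],
  [[0,0.15,-0.9],0,0],
  [[0,0.15,-0.9],0,0],
  [[0,0.15,-0.9],0,0],
  [[0,0.15,-0.9],0,0],
  [[0,0.15,-0.9],0,0],
  [[0.8,0.1,-0.93],0,0],
  [[1,0,0],0,0],
  [[1,0,0],0,0],
  [[1,0,0],0,0],
])

```text
time_s: 5.3
ee_pos: [0.5473, 0.1359, 0.2425]
orientation: [-0.513, -0.486, 0.513, -0.486]
contact_force: [0.4, 0.0, -0.1]
finger_gap: 0.0
```

```bash
python3 st.py 3 wrist scene
python3 - <<'E'
import cv2
a=cv2.imread("pics/scene3.png")[110:250,280:420]; cv2.imwrite("pics/scene3c.png",cv2.resize(a,None,fx=4,fy=4,interpolation=2))
E
```

```text
5.3 [0.5473 0.1359 0.2425] [ 0.41  0.02 -0.11] [ 0.241  0.255  1.762 -0.     1.124  0.295] 0.00039412966186222275
[[ 1.000e-04  9.985e-01 -5.420e-02]
 [-3.000e-04 -5.420e-02 -9.985e-01]
 [-1.000e+00  1.000e-04  3.000e-04]]
turn -0.2984578244701125
to above bar, tool axes/0.02: [1.254 0.153 0.   ]
```

View pics/scene3c.png

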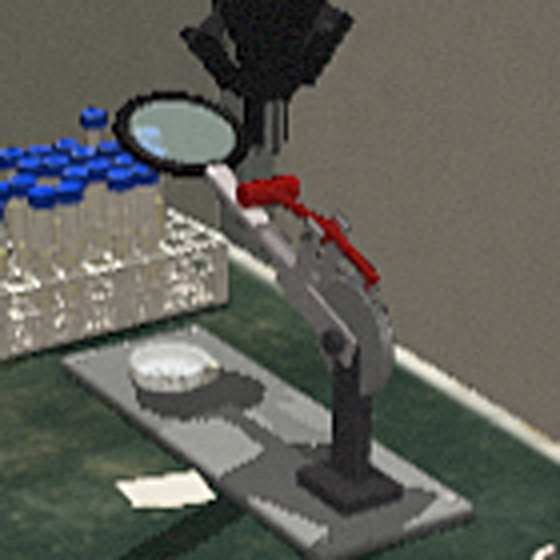

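View pics/wrist3.png

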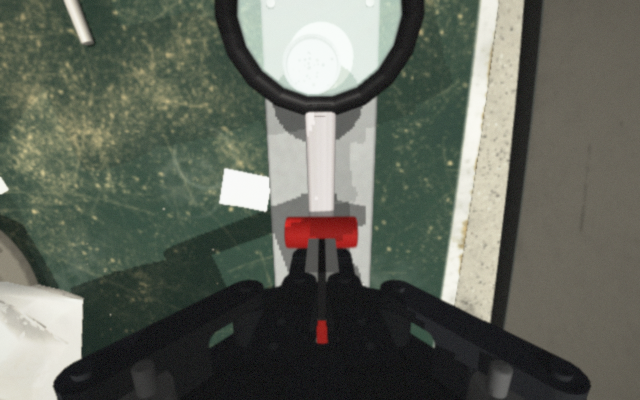

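The fingers are centred over the red bar at (321,233), and the lens ring is well ahead of them. Now I'll lower slowly, shifted about 3 mm outward.

>>> drive_tool([
  [[0.5,0.08,-0.15],0,0],
  [[0.5,0,0],0,0],
  [[0.1,0,0],0,0],
  [[0.1,0,0],0,0],
])

```text
time_s: 5.73
ee_pos: [0.5494, 0.1392, 0.2192]
orientation: [-0.513, -0.487, 0.513, -0.487]
contact_force: [0.5, 0.0, 0.2]
finger_gap: 0.002
```

>>> drive_tool([
  [[0.1,0,0],0,0],
  [[0.1,0,0],0,0],
  [[0,0,0],0,0],
])

```text
time_s: 5.98
ee_pos: [0.5497, 0.1396, 0.2156]
orientation: [0.513, 0.487, -0.513, 0.487]
contact_force: [-0.8, 2.3, 3.3]
finger_gap: 0.001
```

Contact came at z about 0.217, as expected. I'll press through the 10 mm of lever travel.

>>> drive_tool([
  [[0.1,0,0],0,0],
  [[0.1,0,0],0,0],
  [[0.1,0,0],0,0],
  [[0.1,0,0],0,0],
  [[0,0,0],0,0],
])

```text
time_s: 6.4
ee_pos: [0.55, 0.14, 0.2078]
orientation: [0.514, 0.487, -0.512, 0.487]
contact_force: [-1.5, 4.9, 6.9]
finger_gap: -0.0
```

>>> drive_tool([
  [[0.05,0,0],0,0],
  [[0.05,0,0],0,0],
  [[0,0,0],0,0],
])

```text
time_s: 6.65
ee_pos: [0.5502, 0.1407, 0.2064]
orientation: [0.514, 0.487, -0.512, 0.486]
contact_force: [-2.4, 7.6, 11.1]
finger_gap: 0.001
```

The lever is now solid. I'll follow the arc, with outward travel about half the descent and decreasing.

>>> drive_tool([
  [[0.1,0,-0.1],0,0],
  [[0.1,0,-0.06],0,0],
  [[0.1,0,-0.05],0,0],
  [[0,0,0],0,0],
])

```text
time_s: 6.98
ee_pos: [0.5503, 0.1446, 0.2]
orientation: [0.514, 0.487, -0.512, 0.487]
contact_force: [-0.9, 5.4, 8.1]
finger_gap: 0.001
```

>>> drive_tool([
  [[0.12,0,-0.055],0,0],
  [[0.12,0,-0.055],0,0],
  [[0.12,0,-0.05],0,0],
  [[0.12,0,-0.05],0,0],
  [[0,0,0],0,0],
])

```text
time_s: 7.4
ee_pos: [0.5505, 0.1488, 0.1903]
orientation: [0.514, 0.487, -0.512, 0.487]
contact_force: [-0.4, 3.7, 8.0]
finger_gap: -0.002
```

```bash
python3 st.py 4 wrist scene
python3 - <<'E'
import cv2
a=cv2.imread("pics/scene4.png")[110:250,280:420]; cv2.imwrite("pics/scene4c.png",cv2.resize(a,None,fx=4,fy=4,interpolation=2))
E
```

```text
7.4 [0.5505 0.1488 0.1903] [-0.35  3.72  8.  ] [0.261 0.32  1.801 0.002 1.019 0.313] -0.002177079710606777
[[ 0.0017  0.9986 -0.0527]
 [ 0.0018 -0.0527 -0.9986]
 [-1.      0.0016 -0.0019]]
turn -0.21429355662756291
to above bar, tool axes/0.02: [-1.358  0.033  0.654]
```

View pics/scene4c.png

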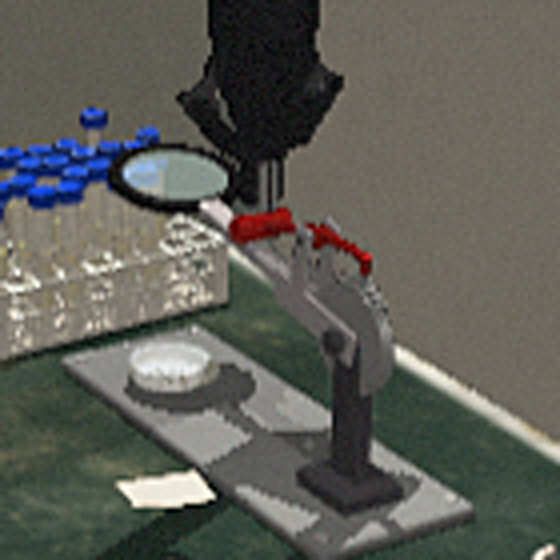

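View pics/wrist4.png

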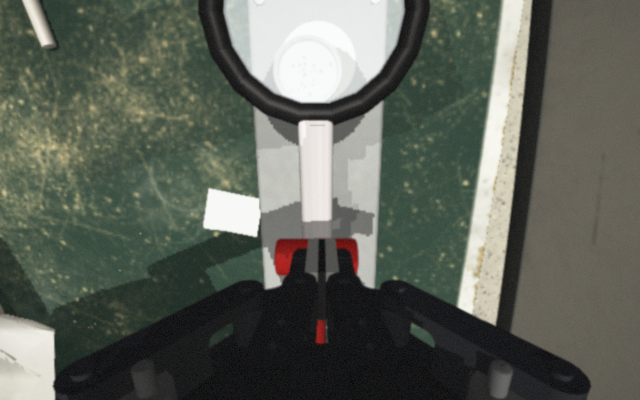

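The arm is coming down, the bar is under the fingers and the lens ring is clear. I'll continue.

>>> drive_tool([
  [[0.12,0,-0.04],0,0],
  [[0.12,0,-0.04],0,0],
  [[0.12,0,-0.04],0,0],
  [[0.12,0,-0.03],0,0],
  [[0.12,0,-0.03],0,0],
  [[0.12,0,-0.03],0,0],
  [[0,0,0],0,0],
])

```text
time_s: 8.08
ee_pos: [0.5508, 0.1528, 0.1758]
orientation: [0.514, 0.487, -0.512, 0.487]
contact_force: [0.6, 3.6, 6.2]
finger_gap: -0.001
```

>>> drive_tool([
  [[0.1,0,-0.02],0,0],
  [[0.1,0,-0.02],0,0],
  [[0,0,0],0,0],
])

```text
time_s: 8.33
ee_pos: [0.5509, 0.1536, 0.1718]
orientation: [0.514, 0.487, -0.512, 0.487]
contact_force: [0.4, 4.7, 7.0]
finger_gap: -0.004
```

>>> drive_tool([
  [[0.08,0,-0.02],0,0],
  [[0.08,0,-0.01],0,0],
  [[0,0,0],0,0],
])

```text
time_s: 8.58
ee_pos: [0.5511, 0.154, 0.169]
orientation: [0.514, 0.486, -0.512, 0.487]
contact_force: [-2.0, 4.8, 10.4]
finger_gap: -0.002
```

>>> drive_tool([
  [[0.06,0,0],0,0],
  [[0,0,0],0,0],
])

```text
time_s: 8.75
ee_pos: [0.5513, 0.1541, 0.1686]
orientation: [0.514, 0.486, -0.512, 0.487]
contact_force: [-2.4, 3.9, 18.0]
finger_gap: 0.001
```

>>> drive_tool([
  [[0.06,0,0],0,0],
  [[0,0,0],0,0],
])

```text
time_s: 8.92
ee_pos: [0.5515, 0.154, 0.1682]
orientation: [0.514, 0.486, -0.512, 0.487]
contact_force: [-5.0, 2.5, 24.6]
finger_gap: 0.0
```

The force rises to 25 N over less than 1 mm of travel, so the arm is on its stop at the predicted height. I'll hold, then check that the lens is level before releasing.

>>> drive_tool([
  [[0,0,0],0,0],
  [[0,0,0],0,0],
])

```text
time_s: 9.08
ee_pos: [0.5514, 0.154, 0.1682]
orientation: [0.514, 0.486, -0.512, 0.487]
contact_force: [-5.3, 2.6, 24.1]
finger_gap: 0.002
```

```bash
python3 st.py 5 wrist scene top
python3 - <<'E'
import cv2
a=cv2.imread("pics/scene5.png")[110:250,280:420]; cv2.imwrite("pics/scene5c.png",cv2.resize(a,None,fx=4,fy=4,interpolation=2))
E
```

```text
9.0833 [0.5514 0.154  0.1682] [-5.26  2.58 24.06] [2.690e-01 3.490e-01 1.815e+00 1.000e-03 9.740e-01 3.220e-01] 0.0018357033729543104
[[ 0.0033  0.9986 -0.0527]
 [ 0.0014 -0.0528 -0.9986]
 [-1.      0.0032 -0.0016]]
turn -0.2150914766389948
to above bar, tool axes/0.02: [-2.46   0.005  0.912]
```

View pics/scene5c.png

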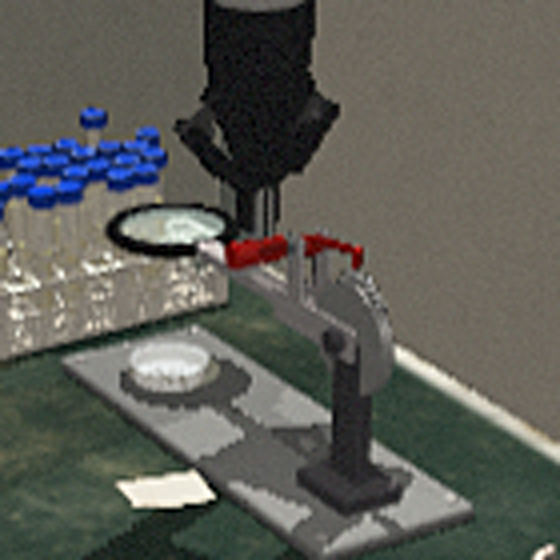

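The arm looks level. I'll release straight up, slowly at first.

>>> drive_tool([
  [[-0.1,0,0],0,0],
  [[-0.15,0,0],0,0],
  [[-0.15,0,0],0,0],
  [[-0.2,0,0],0,0],
  [[-0.3,0,0],0,0],
  [[-0.5,0,0],0,0],
  [[-1,0,0],0,0],
  [[-1,0,0],0,0],
  [[-1,0,0],0,0],
  [[-1,0,0],0,0],
])

```text
time_s: 10.07
ee_pos: [0.5496, 0.1529, 0.2749]
orientation: [-0.513, -0.487, 0.513, -0.487]
contact_force: [0.5, -0.3, 0.7]
finger_gap: 0.0
```

>>> drive_tool([
  [[-1,0,0],0,0],
  [[-1,0,0.8],0,0],
  [[0,0,1],0,0],
  [[0,0,1],0,0],
  [[0,0,1],0,0],
  [[0,0,1],0,0],
  [[0,0,1],0,0],
  [[0,0,1],0,0],
  [[0,0,0],0,0],
  [[0,0,0],0,0],
])

```text
time_s: 10.9
ee_pos: [0.5426, 0.0166, 0.3139]
orientation: [-0.513, -0.486, 0.514, -0.486]
contact_force: [0.6, -0.2, -0.3]
finger_gap: -0.002
```

```bash
python3 st.py 6 wrist scene top
python3 - <<'E'
import cv2
a=cv2.imread("pics/scene6.png")[110:250,280:420]; cv2.imwrite("pics/scene6c.png",cv2.resize(a,None,fx=4,fy=4,interpolation=2))
a=cv2.imread("pics/top6.png")[125:215,205:345]; cv2.imwrite("pics/top6c.png",cv2.resize(a,None,fx=5.5,fy=5.5,interpolation=2))
E
```

```text
10.9 [0.5426 0.0166 0.3139] [ 0.57 -0.18 -0.28] [ 0.028  0.159  1.721 -0.     1.262  0.083] -0.002456061730374189
[[-5.000e-04  9.985e-01 -5.460e-02]
 [-1.000e-04 -5.460e-02 -9.985e-01]
 [-1.000e+00 -5.000e-04  2.000e-04]]
turn -0.3233531103702058
to above bar, tool axes/0.02: [ 4.826  0.067 -5.966]
```

View pics/scene6c.png

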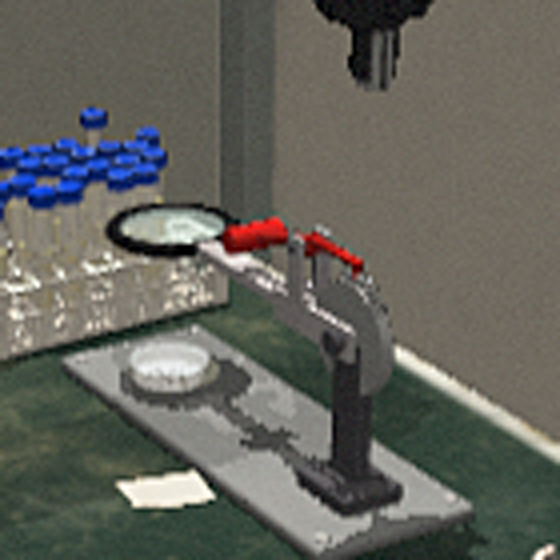

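View pics/top6c.png

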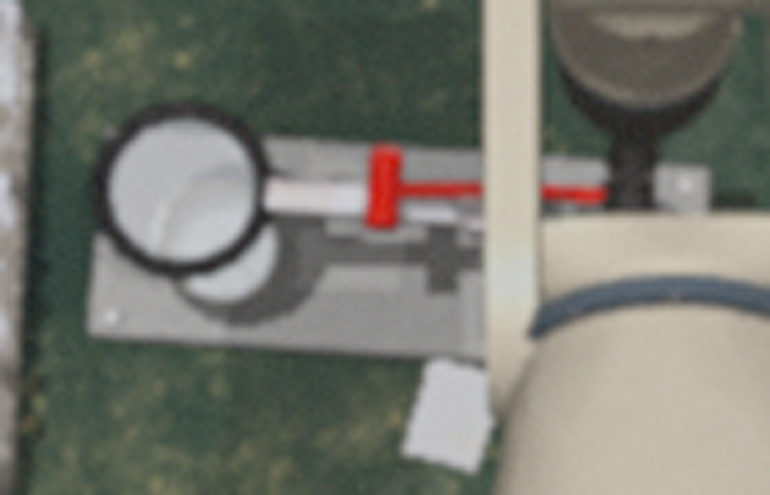

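View pics/wrist6.png

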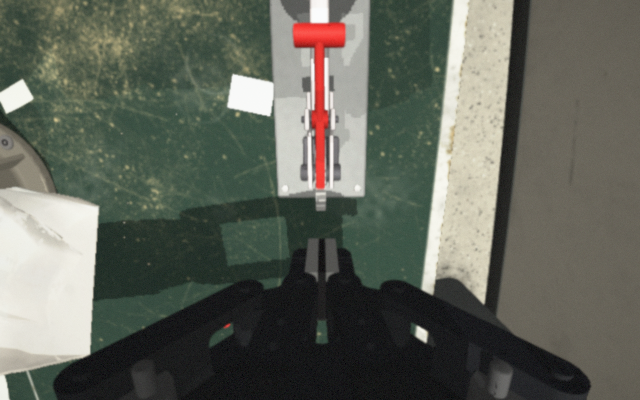

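Run:
```python
from h import *
T=cam("top");S=cam("scene");W=cam("wrist",ctrl.get_obs())
t=lambda x,y:(x/5.5+205-.4,y/5.5+125-.4)
s=lambda x,y:(x/4+280-.4,y/4+110-.4)
print("bar",tri([(T,t(385,187)),(S,s(255,235)),(W,(319.5,35.5))]))
print("bar",tri([(T,t(385,187)),(S,s(255,235))]))
print("bar pressed pic5",atz(S,s(257,250),.151), atz(S,s(255,235),.161))
print("lens",tri([(T,t(182,188)),(S,s(170,229))]))
for z in (.151,.155,.161): print(z,proj(S,[.5505,.1525,z]),s(255,235),proj(T,[.5505,.1525,z]),t(385,187))
```

```text
bar (array([0.54991453, 0.15297613, 0.16140068]), [np.float64(0.0005969457387033212), np.float64(0.0013226753415310024), np.float64(0.0018841432213770252)])
bar (array([0.55065403, 0.15236461, 0.16096955]), [np.float64(0.00031760373298593157), np.float64(0.0003176037329860049)])
bar pressed pic5 [0.55002362 0.14827442 0.151     ] [0.55095492 0.15224827 0.161     ]
lens (array([0.55496894, 0.2692004 , 0.12849917]), [np.float64(0.00032805974353550943), np.float64(0.0003280597435352839)])
0.151 [343.13180908 171.62585267] (343.35, 168.35) [274.83498738 159.35169984] (274.6, 158.6)
0.155 [343.14665101 170.31975292] (343.35, 168.35) [274.74498049 159.0353205 ] (274.6, 158.6)
0.161 [343.1689661  168.35546774] (343.35, 168.35) [274.60906617 158.55757783] (274.6, 158.6)
```

The bar is back at z = 0.161 (expected 0.161 at rest with the arm level), and the lens is at z = 0.1285 (level would be 0.130). The robot is clear of everything and the dish hasn't moved, so I'm handing in.

```bash
python3 -c "
from bench import ctrl
print(ctrl.sign_off())"
```

```text
the job is handed in; nothing more can be done
None
```

The magnifier arm is down on its lower stop, the thumb bar has sprung back, and the job is handed in; sign-off gives no verdict.

With the gripper shut, I pressed the red thumb bar from above through its roughly 10 mm of lever travel. I then followed the arc down to the stop with about 7–13 N on the tool. At the stop the wrist force peaked at about 25 N. I released straight up and backed off, about 11 s in all.

Last checks:
- **Thumb bar:** measured at z = 0.161 m, where it should be at rest with the arm level, so the pawl is back between the teeth.
- **Lens:** its centre measured at z = 0.1285 m against 0.130 m for exactly level, which is within the camera accuracy of about 2 mm.
- **Dish:** in the pictures it stands where it was, under the lens.
- **Robot:** touching nothing, with the contact force back to noise.

None of these checks failed. The views of the bar agreed to about 2 mm. I could not read the joint angles directly. I did not measure the vials, battery and marker again at the end, but the tool stayed well away from them.

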